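# Hold a push-button box in the corner of the screwing jig

## Task

The lid of the yellow-lidded push-button box is about to be screwed down in the aluminium jig. Swing the jig's red stop down until it clicks home in its level position, then set the box on the base plate with its cable gland pointing away from the stop, and press it squarely into the corner so that its long side bears firmly on the blue back fence and its plain end on the red stop. Finish while still holding it pressed against both (do not let go), and leave the contactor, the meter and the screwdriver where they are.

Things in the scene. Friction and masses are not known exactly. Their poses are not given: they have to be found in the camera images.
- jig: the screwing jig, fixed to the bench: slotted aluminium base plate 200 x 240 x 12 mm (x, y, z). Origin on the bench under the plate's centre; its x axis points to the back fence, its y axis to the red stop, z up. Plate, fence and stop are smooth: the box slides easily on them. Plate top 12 mm above the origin. The stop's two dark hinge cheeks, 26 mm long in x (71 to 97 mm), stand 42 mm above the plate at y = 50 to 59.5 and 84 to 92 mm
- fence: the back fence, a fixed blue bar along the jig's y on the plate's far edge, 18 mm wide (x = 70 to 88 mm in jig axes), 160 mm long (y = -110 to +50 mm), 22 mm high above the plate. The origin coincides with the jig's origin. The face that looks to -x (jig axes) is the one to press against
- corner (a point): the corner point, on the plate's top, where the plane of the fence's face meets the plane of the lowered stop's face; at (70, 60, 12) mm in jig axes, same axes as the jig. The box belongs on its -x, -y side
- stop_angle (a joint): angle of the red flip-down stop, rad: 0 = up, leaning 0.35 rad back past vertical over the fence; grows as it swings down towards -x of the jig; 1.92 = level, its end position. It stays where it is left (stiff hinge, about 0.12 N m); a spring ball catches it: from about 1.35 it gets stiffer (about 3 N more at the grip), past about 1.70 it snaps home to 1.92 and stays
- stop_hinge (a point): point on the stop's hinge axis, in the middle of the bar's thickness; the axis is parallel to the jig's y, 28 mm above the bench; at (84, 66, 28) mm in jig axes
- stop_grip (a point): middle of the stop's black rubber end grip (34 mm long, 16 mm thick along the jig's y, 22 mm in the third direction), 103 mm from the hinge axis. The grip ends 120 mm from the axis
- stop: the red stop bar with its black grip, 12 mm thick along the jig's y (y = 60 to 72 mm), 20 mm high when level (6 to 26 mm above the plate), 120 mm long from the hinge. Origin 6.5 mm to the +y side of point stop_hinge, on the axis. When level its side that looks to -y (jig axes) is the one to press against
- box_center (a point): centre of the push-button box: 60 mm in its x, 90 mm in its y, 58 mm high, 0.3 kg (may differ by some 30 percent); grey case, yellow lid with a red and a green button that rise 8 mm above the lid; z up. A black cable gland, up to 24 mm across, sticks out 20 mm from the end at the box's -y; the +y end is plain. Stands upright on the bench at the start. In place, this point is 30 mm to -x, 45 mm to -y and 29 mm above point corner with the box's axes along the jig's
- contactor: a grey and black contactor, 74 x 45 x 85 mm, standing on the bench; origin under its middle. To be left alone
- meter: a yellow and black hand-held meter, 150 x 74 x 38 mm, lying on the bench; origin under its middle. To be left alone
- driver: a screwdriver with a red handle, 200 mm long, lying on the bench; origin near the middle, on the bench. To be left alone
Mind the look-alikes: they are no part of the job. Leave any purple or turquoise look-alike of the part that bears box_center alone.

How it is judged:
By the outcome, as a careful person would: the job done as asked, in the order asked, and still so for the second after the job is handed in, while the arm keeps its last pose, push and grip.
It also fails if it takes over 70 s, if anything falls off the work surface, if the arm or the gripper's body presses on something with over 40 N, if the wrist force passes 120 N, or if a joint passes its speed limit or range.

## Robot

A 6-joint arm with a two-finger parallel gripper is mounted at the origin on the work surface. World frame = base frame: x ahead of the robot, y to its left, z up, the work surface at z = 0. Lengths are in mm, angles in rad, forces in N, time in s.
With the tool pointing down it reaches from about 200 to 875 mm from the base axis. Payload 3.4 kg.
Tool frame: the origin (TCP) lies midway between the tips of the shut fingers; the grasp point (between the pads) lies grasp_offset behind it (grasp_offset is the distance from the TCP to the grasp point, in mm); y points along the fingers, x is the direction in which the jaws open and shut, and the axes are right-handed (so a half turn about y gives the same grasp; the last joint's range is limited). The gripper opens to 94 mm and grips with 3 to 60 N. Pads are 16 mm wide; open, the fingers measure 119 mm over their backs; the gripper's body (75 mm by 177 mm) begins 78 mm behind the grasp point.
Start: joints at [1.142, 0.276, 1.505, -0, 1.361, -0.121], TCP at [174.221, 548.008, 205.493] pointing down, gripper open.
Joint ranges: [-2.89, 2.89], [-0.75, 2.08], [0.22, 2.7], [-1.18, 4.32], [0.11, 2.71], [-2.7, 2.7]. Speed limits (rad/s): [2.57, 2.57, 3.14, 3.14, 3.14, 3.14].

## Interface

Orientations are given as [roll, pitch, yaw] about the fixed x, y, z axes, in that order (R = Rz(yaw) Ry(pitch) Rx(roll)).
In Python, from station import * gives the robot as it stands.
- The arm moves only by the shell command python3 -m creep 'ROWS' [OPENING] [FORCE]. ROWS is JSON, a list of rows, each an object of numbers: "x", "y", "z": the shift along the tool's x, y, z in mm; "wx", "wy", "wz": the turn, a rotation vector about the tool's x, y, z in degrees. A call has exactly 8 rows; each row is the pose to reach, as a shift and turn from the pose commanded when the call began, along the tool's axes at that moment; what a row does not reach only later rows make up. A row lasts 1/12 s, in which the tool goes at most 41.7 mm and 7.16 degrees, less where a joint would pass 70% of its speed; a pose out of reach is approached as far as the arm can. A call with a gripper value outside its range is refused whole. OPENING is the gripper command: -1 is fully open, 1 is shut, values between are in proportion, set as the call begins (- or left out, the last holds). The fingers move at their own pace and stop on an object; FORCE is the grip in N (left out, the last holds). Time passes only in rows, so rows that repeat a pose let the fingers close, or fill a call up. It gives the time, the measured TCP pose, the force and the opening at its end, in the units of the state.
- sense(): the state, without advancing time (a new reading comes with each control period).
- read_camera(name): name is "scene" or "top"; returns the picture (400x640x3 uint8, blue, green, red); there is no depth.
- camera_info(name): a dict with "intrinsics" (3x3 intrinsics, pixels), "D" ([k1, k2, p1, p2, k3] as OpenCV has them; the pictures are not rectified), "xyz" and "orientation" of the camera in the world. Camera axes: x right, y up, looking along -z (the intrinsics and any distortion apply to the point x, -y, -z); pixel columns grow to the right and rows downward; lengths in mm; the calibration is good to about 2 mm. A picture is of the moment at which its call begins. camera_info takes no time and is no camera call.
- job_done(): hands the job in, once; it reports no verdict.
Trained networks look in the newest picture that a camera, given by its name, has taken for a name from the list of things; names that differ only in an ending like _2 or _b are one class to them, and where a whole thing is asked for, a point or a joint stands for the part that bears it (a point fixed in the world has none). Each returns a list of dicts, best first, with "score" (0 to 1); they miss things now and then, are a little off and sometimes report something else, mostly with a low value. They report only what shows in the picture. A call takes as long as a camera call. They do not tell look-alikes from the thing itself.
- regions_of(query, camera): "mask" (400x640 bool, what is visible of it) and "position" ([column, row] in pixels, amid what is visible of it).
- place_of(query, camera): "position" ([column, row] in pixels: a listed point, or the origin of a listed thing).
The state is a dict: "time_s": time; "joints": joint angles; "dq": joint speeds; "effort": joint torques, N m; "tool_pos": TCP position; "tool_rot": TCP orientation; "force": force on the tool from outside, world axes, zero at the start; "moment": the same for the moment, N m; "opening": finger opening in mm.
Only numpy, scipy, OpenCV 4.12 (cv2) and the standard library are available. Lean on these libraries where they do the work, as an engineer would, in place of code of your own. Each camera call takes 0.05 s, during which the arm holds its last target. There are 200 camera calls.

## Working session

There is one attempt and no reset: what is moved stays moved. The work goes in short steps, Python scripts to look and compute and a shell command to move; the robot and the scene stay as the last step left them, time stands still between calls to the robot, and variables do not carry over. Pictures are saved under pics/ and viewed, about 8 in all and at most 12, crops included, and the job is handed in when it is done.

```bash
ls; mkdir -p pics; cat > h.py <<'E'
from station import *
import numpy as np, cv2
from scipy.spatial.transform import Rotation as R
def cam(n):
    c=camera_info(n); K=np.array(c["intrinsics"]); D=np.array(c["D"],float); t=np.array(c["xyz"],float)
    o=c["orientation"]; Rm=R.from_euler('xyz',o).as_matrix() if np.size(o)==3 else np.array(o)
    return K,D,t,Rm
def ray(n,px):
    K,D,t,Rm=cam(n); u=cv2.undistortPoints(np.array([[px]],float),K,D)[0,0]
    return t,Rm@np.array([u[0],-u[1],-1.])
def atz(n,px,z):
    t,d=ray(n,px); return t+d*(z-t[2])/d[2]
def tri(pxs):  # dict name->px ; least squares
    A=np.zeros((3,3));b=np.zeros(3);L=[]
    for n,p in pxs.items():
        t,d=ray(n,p); d=d/np.linalg.norm(d); P=np.eye(3)-np.outer(d,d); A+=P;b+=P@t;L.append((t,P))
    x=np.linalg.solve(A,b); return x,[round(float(np.linalg.norm(P@(x-t))),1) for t,P in L]
def proj(n,X):
    K,D,t,Rm=cam(n); q=(np.atleast_2d(X)-t)@Rm*np.array([1,-1,-1]); return cv2.projectPoints(q,np.zeros(3),np.zeros(3),K,D)[0][:,0]
E
python3 - <<'E'
from h import *
np.set_printoptions(precision=1,suppress=True)
s=sense(); print(s)
for n in("scene","top"):
    cv2.imwrite(f"pics/{n}0.png",read_camera(n)); print(n,camera_info(n))
P={}
for q in("jig","corner","stop_hinge","stop_grip","box_center","contactor","meter","driver"):
    for n in("scene","top"):
        r=place_of(q,n); print(q,n,[(np.round(a["position"],1).tolist(),round(a["score"],2)) for a in r[:4]])
        if r:P[q,n]=r[0]["position"]
    if (q,"scene") in P and (q,"top") in P: print("   tri",*tri({n:P[q,n] for n in("scene","top")}))
E
```

```text
pics
{'time_s': 0.0, 'joints': array([ 1.1,  0.3,  1.5, -0. ,  1.4, -0.1]), 'dq': array([-0., -0.,  0.,  0.,  0., -0.]), 'effort': array([  0. , -40.5, -23.7,   0.1,   0. ,  -0. ]), 'tool_pos': array([174. , 547.5, 204.6]), 'tool_rot': array([-1.6,  0. ,  1.3]), 'force': array([0.4, 0. , 0.5]), 'moment': array([-0. ,  0. , -0.1]), 'opening': 94.30468098524818}
scene {'intrinsics': array([[390.2,   0. , 319.3],
       [  0. , 390.2, 197.3],
       [  0. ,   0. ,   1. ]]), 'D': array([-0.,  0.,  0.,  0.,  0.]), 'xyz': array([1052.1,  477.6,  562.8]), 'orientation': array([ 1. , -0. ,  2.3])}
top {'intrinsics': array([[465.9,   0. , 321.4],
       [  0. , 465.9, 193. ],
       [  0. ,   0. ,   1. ]]), 'D': array([-0.,  0.,  0.,  0.,  0.]), 'xyz': array([ 272.8,   -3.9, 1396. ]), 'orientation': array([ 0.2,  0. , -1.6])}
jig scene [([288.0, 238.5], 0.8), ([275.5, 217.9], 0.63)]
jig top [([337.6, 175.0], 0.78)]
   tri [544.8 -47.7  -7.2] [0.0, 0.0]
corner scene [([280.6, 255.4], 0.81)]
corner top [([322.3, 154.1], 0.97), ([322.1, 132.4], 0.58)]
   tri [608.7  -2.5   7. ] [3.2, 3.2]
stop_h
[... 193 characters left out ...]
[([320.1, 131.5], 0.49)]
   tri [637.6   8.8 137.2] [3.2, 3.2]
box_center scene [([449.2, 293.6], 0.98), ([494.8, 254.3], 0.76), ([483.3, 212.3], 0.63), ([406.6, 241.8], 0.59)]
box_center top [([259.2, 214.8], 0.87), ([198.6, 247.1], 0.81), ([211.2, 187.4], 0.78), ([224.3, 292.1], 0.67)]
   tri [409.5 249.6 -81. ] [53.5, 53.5]
contactor scene [([224.3, 191.6], 0.68)]
contactor top [([426.4, 181.0], 0.55)]
   tri [ 524.8 -314.5    7.3] [2.4, 2.4]
meter scene [([286.1, 236.6], 0.68), ([371.8, 365.8], 0.66)]
meter top [([226.8, 122.4], 0.69)]
   tri [691.2 202.1 209.8] [71.1, 71.1]
driver scene [([196.8, 275.6], 0.79)]
driver top [([356.3, 109.5], 0.52)]
   tri [ 757.  -106.3  -11. ] [1.5, 1.5]
```

View pics/scene0.png

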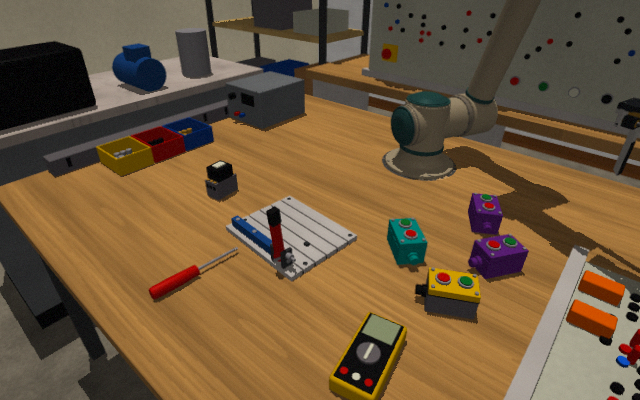

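View pics/top0.png

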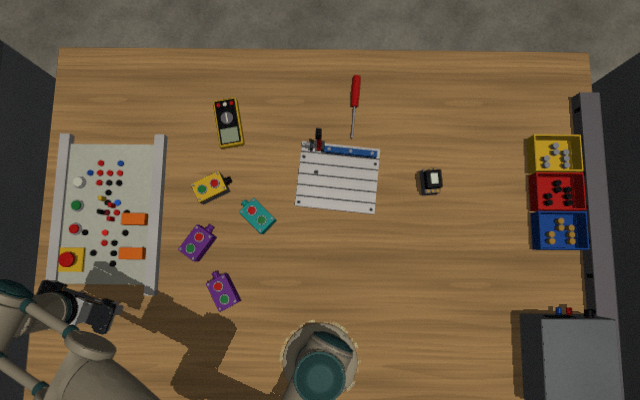

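The box I want is the yellow-lidded one, at scene (449,293) and top (211,187), with its gland towards image right in the top view, i.e. towards world -y. The look-alikes are turquoise at top (258,215) and purple at (198,243) and (222,292). The yellow meter is at (229,122). The jig is at top (338,178), with the stop raised at its left and the fence at the top.

```bash
cat > m.py <<'E'
from h import *
np.set_printoptions(precision=1,suppress=True)
from scipy.optimize import least_squares
try: print("goff",grasp_offset)
except Exception as e: print(e)
T=read_camera("top"); S=read_camera("scene")
# jig plate from masks
m=regions_of("jig","top")[0]["mask"]
def ext(mask,z,cam_="top"):
    c=max(cv2.findContours(mask.astype(np.uint8),0,2)[0],key=cv2.contourArea)[:,0]
    W=np.array([atz(cam_,p,z)[:2] for p in c]); return cv2.minAreaRect(W.astype(np.float32)),W
print("jig mask rect",ext(m,12)[0])
# fit jig pose (x,y,yaw) to net points
J={"jig":(0,0,0),"corner":(70,60,12),"stop_hinge":(84,66,28),"fence":(0,0,0)}
obs=[]
for q in J:
    for n in("scene","top"):
        r=place_of(q,n)
        if r and r[0]["score"]>.6: obs.append((q,n,r[0]["position"]))
def f(v):
    return np.concatenate([proj(n,np.array([v[0],v[1],0])+R.from_euler('z',v[2]).apply(J[q]))[0]-p for q,n,p in obs])
s=least_squares(f,[545,-48,0],loss="soft_l1"); print("jig fit",s.x,[ (o[0],o[1]) for o in obs],f(s.x))
# yellow lid
hsv=cv2.cvtColor(T,cv2.COLOR_BGR2HSV)
y=cv2.inRange(hsv,(20,120,80),(35,255,255)); y[:150]=0;y[220:]=0;y[:,:180]=0;y[:,250:]=0
y=cv2.morphologyEx(y,cv2.MORPH_CLOSE,np.ones((7,7)))
r,_=ext(y>0,58); print("lid rect",r)
for q,n in(("box_center","scene"),("box_center","top")):
    for a in regions_of(q,n): print(n,a["score"],a["position"],a["mask"].sum())
a=cv2.resize(T[115:225,180:400],None,fx=3.6,fy=3.6,interpolation=cv2.INTER_CUBIC)
cv2.imwrite("pics/ct.png",a[:,:800])
E
python3 m.py
```

```text
goff 18.8
jig mask rect ((557.2596435546875, -47.66487121582031), (239.90223693847656, 242.02044677734375), 84.68595886230469)
jig fit [540.2 -53.   -0. ] [('jig', 'scene'), ('jig', 'top'), ('corner', 'scene'), ('corner', 'top'), ('stop_hinge', 'scene')] [ 0.1 -4.5  0.1 -0.2  3.  -2.3 -0.6 -2.8 -1.1  0.6]
lid rect ((494.75897216796875, 330.62396240234375), (61.75361251831055, 90.62577819824219), 27.177040100097656)
scene 0.93 [494.9, 258.0] 1920
scene 0.82 [450.0, 292.1] 2403
scene 0.69 [484.9, 211.1] 1178
scene 0.67 [407.7, 242.2] 1536
top 0.83 [257.1, 214.8] 723
top 0.8 [197.4, 244.8] 875
top 0.77 [224.8, 291.6] 778
top 0.69 [214.5, 186.5] 822
top 0.34 [316.1, 134.7] 108
```

View pics/ct.png

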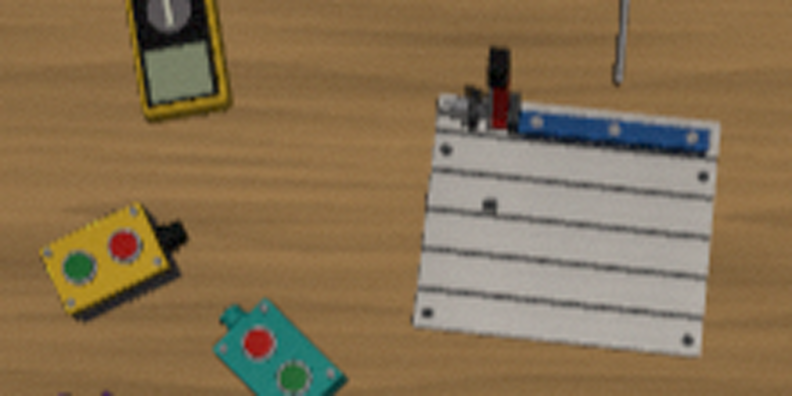

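The close crop confirms the choice: yellow lid, red and green buttons, gland to the right at about top (228,181). The plate corners show in the crop at (414,327), (699,356), (720,122) and (437,93), so I'll fit the jig pose to those.

```bash
cat > j.py <<'E'
from h import *
np.set_printoptions(precision=3,suppress=True)
T=read_camera("top"); hsv=cv2.cvtColor(T,cv2.COLOR_BGR2HSV)
# subpixel: plate is unsaturated & bright
w=((hsv[...,1]<50)&(hsv[...,2]>90)).astype(np.uint8)*255; M=np.zeros_like(w); M[138:218,292:384]=255; w&=M
w=cv2.morphologyEx(w,cv2.MORPH_CLOSE,np.ones((9,9)))
c=max(cv2.findContours(w,0,2)[0],key=cv2.contourArea)[:,0]
W=np.array([atz("top",p,12)[:2] for p in c]); print("rect",cv2.minAreaRect(W.astype(np.float32)))
P=np.array([(414,327),(699,356),(720,122),(437,93)])/3.6+[180-.4,115-.4]
W=np.array([atz("top",p,12)[:2] for p in P]); print(W,W.mean(0))
print([np.linalg.norm(W[i]-W[i-1]) for i in range(4)])
e=(W[3]-W[0])+(W[2]-W[1]); f=(W[0]-W[1])+(W[3]-W[2]); print("yaw x",np.degrees(np.arctan2(e[1],e[0])),"yaw y",np.degrees(np.arctan2(f[1],f[0]))-90)
b=cv2.inRange(hsv,(100,120,50),(125,255,255))&M
cb=max(cv2.findContours(b,0,2)[0],key=cv2.contourArea)[:,0]
Wb=np.array([atz("top",p,34)[:2] for p in cb]); print("fence",cv2.minAreaRect(Wb.astype(np.float32)))
s=sense();print(s["tool_pos"],s["tool_rot"],R.from_euler('xyz',s["tool_rot"]).as_matrix())
E
python3 j.py
```

```text
rect ((535.6962280273438, -46.30267333984375), (239.64328002929688, 200.7799835205078), 84.53581237792969)
[[ 446.918   80.98 ]
 [ 425.413 -155.83 ]
 [ 624.886 -174.696]
 [ 647.466   65.552]] [536.171 -45.998]
[np.float64(201.13987440550846), np.float64(237.7842447027905), np.float64(200.3624043508857), np.float64(241.3068171245929)]
yaw x -4.8999624610187045 yaw y -5.279686427191123
fence ((610.1465454101562, -82.84439086914062), (157.78961181640625, 17.534427642822266), 84.58077239990234)
[174.23  547.996 205.486] [-1.571 -0.     1.263] [[ 0.303  0.    -0.953]
 [ 0.953  0.     0.303]
 [ 0.    -1.    -0.   ]]
```

```bash
cat >> h.py <<'E'
import sys
JX,JY,JYAW=535.5,-46.0,np.radians(-5.4)
def j2w(p): return np.array([JX,JY,0])+R.from_euler('z',JYAW).apply(p)
def w2j(p): return R.from_euler('z',-JYAW).apply(np.array(p)-[JX,JY,0])
def shift(target,yaw=None):
    s=sense(); Rm=R.from_euler('xyz',s["tool_rot"]).as_matrix(); d=Rm.T@(np.array(target)-s["tool_pos"])
    y0=np.degrees(np.arctan2(Rm[1,0],Rm[0,0])); print("shift x,y,z",np.round(d,1),"wy",None if yaw is None else round((y0-yaw+90)%180-90,1),"yaw",round(y0,2),"tcp jig",np.round(w2j(s["tool_pos"]),1),"F",np.round(s["force"],1),"t",s["time_s"],"open",round(s["opening"],1))
E
python3 -c "
from h import *
shift(j2w([170,66,205]),-5.4)"
```

```text
shift x,y,z [-3.561e+02  5.000e-01 -6.764e+02] wy 77.8 yaw 72.36 tcp jig [-415.6  557.4  205.5] F [0.2 0.4 0.7] t 1.6 open 94.3
```

```bash
python3 -m creep '[{"x":-18,"z":-34,"wy":6},{"x":-36,"z":-68,"wy":12},{"x":-54,"z":-102,"wy":18},{"x":-72,"z":-136,"wy":24},{"x":-90,"z":-170,"wy":30},{"x":-108,"z":-204,"wy":36},{"x":-126,"z":-238,"wy":42},{"x":-144,"z":-272,"wy":48}]' 1 30; python3 -c "
from h import *
shift(j2w([170,66,205]),-5.4)"
```

```text
shift x,y,z [-3.561e+02  5.000e-01 -6.764e+02] wy 77.8 yaw 72.36 tcp jig [-415.6  557.4  205.5] F [0.2 0.4 0.7] t 1.6 open 94.3$[0]: bad value
```

```bash
python3 -m creep '[{"x":-18,"y":0,"z":-34,"wx":0,"wy":6,"wz":0},{"x":-36,"y":0,"z":-68,"wx":0,"wy":12,"wz":0},{"x":-54,"y":0,"z":-102,"wx":0,"wy":18,"wz":0},{"x":-72,"y":0,"z":-136,"wx":0,"wy":24,"wz":0},{"x":-90,"y":0,"z":-170,"wx":0,"wy":30,"wz":0},{"x":-108,"y":0,"z":-204,"wx":0,"wy":36,"wz":0},{"x":-126,"y":0,"z":-238,"wx":0,"wy":42,"wz":0},{"x":-144,"y":0,"z":-272,"wx":0,"wy":48,"wz":0}]' 1 30; python3 -c "
from h import *
shift(j2w([170,66,205]),-5.4)"
```

```text
time_s: 2.27
tool_pos: [390.8, 326.9, 205.7]
tool_rot: [-1.571, -0.001, 0.42]
force: [1.4, 1.2, 0.5]
opening: 43.9
shift x,y,z [ 160.4    0.8 -425.7] wy 29.5 yaw 24.08 tcp jig [-179.1  357.6  205.7] F [1.4 1.2 0.5] t 2.2667 open 43.9
```

```bash
python3 -m creep '[{"x":14,"y":0,"z":-37,"wx":0,"wy":4,"wz":0},{"x":28,"y":0,"z":-74,"wx":0,"wy":8,"wz":0},{"x":42,"y":0,"z":-111,"wx":0,"wy":12,"wz":0},{"x":56,"y":0,"z":-148,"wx":0,"wy":16,"wz":0},{"x":70,"y":0,"z":-185,"wx":0,"wy":20,"wz":0},{"x":84,"y":0,"z":-222,"wx":0,"wy":24,"wz":0},{"x":98,"y":0,"z":-259,"wx":0,"wy":28,"wz":0},{"x":112,"y":0,"z":-296,"wx":0,"wy":29.5,"wz":0}]' 1 30; python3 -c "
from h import *
shift(j2w([170,66,205]),-5.4)"
```

```text
time_s: 2.93
tool_pos: [615.1, 103.3, 205.5]
tool_rot: [-1.57, -0.0, -0.093]
force: [0.2, 0.4, 0.3]
opening: 0.5
shift x,y,z [104.7   0.5 -90.3] wy 0.1 yaw -5.31 tcp jig [ 65.2 156.1 205.5] F [0.2 0.4 0.3] t 2.9333 open 0.5
```

```bash
python3 -m creep '[{"x":28,"y":0,"z":-22,"wx":0,"wy":0,"wz":0},{"x":56,"y":0,"z":-45,"wx":0,"wy":0,"wz":0},{"x":84,"y":0,"z":-70,"wx":0,"wy":0,"wz":0},{"x":105,"y":0,"z":-90,"wx":0,"wy":0,"wz":0},{"x":105,"y":30,"z":-90,"wx":0,"wy":0,"wz":0},{"x":105,"y":65,"z":-90,"wx":0,"wy":0,"wz":0},{"x":105,"y":95,"z":-90,"wx":0,"wy":0,"wz":0},{"x":105,"y":95,"z":-90,"wx":0,"wy":0,"wz":0}]' 1 30; python3 -c "
from h import *
shift(j2w([170,66,110]),-5.4)
S=read_camera('scene'); T=read_camera('top')
a=cv2.resize(S[140:300,190:390],None,fx=2.9,fy=2.9,interpolation=2)[:,:440]; b=cv2.resize(T[95:195,285:385],None,fx=3.6,fy=3.6,interpolation=2)
k=np.zeros((464,800,3),np.uint8); k[:464,:440]=a; k[:360,440:]=b; cv2.imwrite('pics/stop1.png',k)"
```

```text
time_s: 3.6
tool_pos: [705.8, 5.9, 103.0]
tool_rot: [-1.571, 0.014, -0.09]
force: [-1.4, 0.7, -0.3]
opening: 0.6
shift x,y,z [ 5.3 -7.  -1.7] wy 0.2 yaw -5.17 tcp jig [164.6  67.7 103. ] F [-1.4  0.7 -0.3] t 3.6 open 0.6
```

View pics/stop1.png

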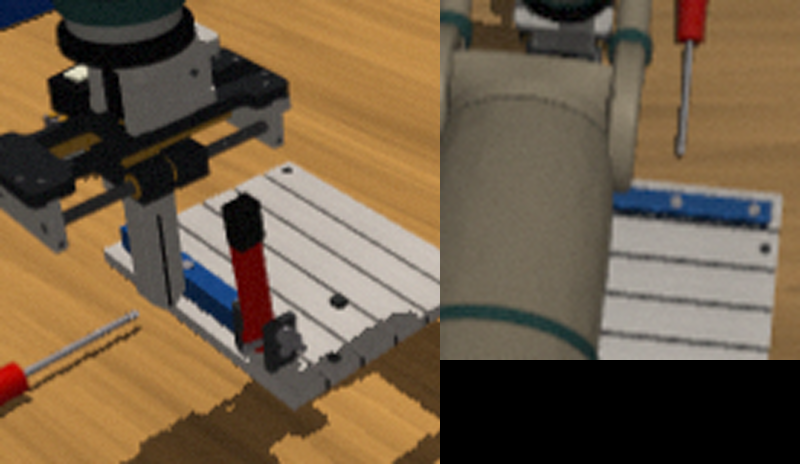

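```bash
python3 -c "
from h import *
shift(j2w([141,66,115]),-5.4)"
```

```text
shift x,y,z [-27.8  -5.2  -2. ] wy 0.3 yaw -5.14 tcp jig [168.8  68.1 109.7] F [ 0.7 -0.5  0.5] t 3.7 open 0.4
```

```bash
python3 -m creep '[{"x":-19,"y":-5,"z":-2,"wx":0,"wy":0,"wz":0},{"x":-39,"y":-12,"z":-2,"wx":0,"wy":0,"wz":0},{"x":-62,"y":-18,"z":-2,"wx":0,"wy":0,"wz":0},{"x":-77,"y":-18,"z":-2,"wx":0,"wy":0,"wz":0},{"x":-92,"y":-17,"z":-2,"wx":0,"wy":0,"wz":0},{"x":-106,"y":-13,"z":-2,"wx":0,"wy":0,"wz":0},{"x":-120,"y":-7,"z":-2,"wx":0,"wy":0,"wz":0},{"x":-120,"y":-7,"z":-2,"wx":0,"wy":0,"wz":0}]' 1 30; python3 -c "
from h import *
read_camera('top');shift(j2w([49,66,117]),-5.4)"
```

```text
time_s: 4.37
tool_pos: [589.7, 15.1, 120.3]
tool_rot: [-1.571, -0.002, -0.089]
force: [-0.7, 0.3, -0.1]
opening: 0.5
shift x,y,z [-1.   3.3  0.1] wy 0.3 yaw -5.11 tcp jig [ 50.   65.9 120.3] F [-0.6  0.1 -0.7] t 4.4167 open 0.6
```

```bash
python3 -m creep '[{"x":-14,"y":12,"z":0,"wx":0,"wy":0,"wz":0},{"x":-25,"y":22,"z":0,"wx":0,"wy":0,"wz":0},{"x":-35,"y":34,"z":0,"wx":0,"wy":0,"wz":0},{"x":-43,"y":46,"z":0,"wx":0,"wy":0,"wz":0},{"x":-50,"y":64,"z":0,"wx":0,"wy":0,"wz":0},{"x":-53,"y":75,"z":0,"wx":0,"wy":0,"wz":0},{"x":-54,"y":81,"z":0,"wx":0,"wy":0,"wz":0},{"x":-54,"y":82,"z":0,"wx":0,"wy":0,"wz":0}]' 1 30; python3 -c "
from h import *
S=read_camera('scene');shift(j2w([-4,66,38]),-5.4)
cv2.imwrite('pics/stop2.png',cv2.resize(S[150:300,190:390],None,fx=3,fy=3,interpolation=2))"
```

```text
time_s: 5.08
tool_pos: [538.3, 19.4, 38.7]
tool_rot: [-1.571, -0.001, -0.089]
force: [-7.3, 0.4, 21.4]
opening: 0.6
shift x,y,z [-0.6  0.9  0.6] wy 0.3 yaw -5.12 tcp jig [-3.4 65.4 38.9] F [-6.2  0.4 15.2] t 5.1333 open 0.5
```

View pics/stop2.png

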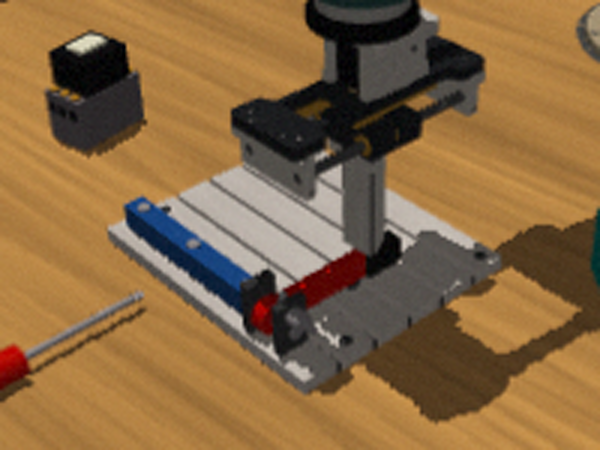

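The stop is level at the plate, with the fingertip resting on it at z = 38.9 (level top is 38 to 39), so it has clicked home. I'll lift off and go to the yellow box.

```bash
python3 -m creep '[{"x":0,"y":-40,"z":0,"wx":0,"wy":0,"wz":0},{"x":0,"y":-75,"z":10,"wx":0,"wy":0,"wz":0},{"x":0,"y":-105,"z":30,"wx":0,"wy":-4,"wz":0},{"x":-10,"y":-110,"z":70,"wx":0,"wy":-10,"wz":0},{"x":-20,"y":-110,"z":108,"wx":0,"wy":-16,"wz":0},{"x":-30,"y":-110,"z":146,"wx":0,"wy":-22,"wz":0},{"x":-40,"y":-110,"z":184,"wx":0,"wy":-28,"wz":0},{"x":-50,"y":-110,"z":222,"wx":0,"wy":-32.3,"wz":0}]' -1 30; python3 -c "
from h import *
shift([494.8,330.6,110],27.2)"
```

```text
time_s: 5.8
tool_pos: [508.7, 247.6, 147.6]
tool_rot: [-1.571, -0.005, 0.479]
force: [0.5, 0.3, 0.4]
opening: 50.6
shift x,y,z [25.7 37.7 80.1] wy 0.2 yaw 27.42 tcp jig [-54.3 289.8 147.6] F [0.5 0.3 0.4] t 5.8 open 50.6
```

```bash
python3 -m creep '[{"x":12,"y":0,"z":35,"wx":0,"wy":0,"wz":0},{"x":24,"y":0,"z":65,"wx":0,"wy":0,"wz":0},{"x":26,"y":10,"z":78,"wx":0,"wy":0,"wz":0},{"x":26,"y":25,"z":78,"wx":0,"wy":0,"wz":0},{"x":26,"y":38,"z":78,"wx":0,"wy":0,"wz":0},{"x":26,"y":38,"z":78,"wx":0,"wy":0,"wz":0},{"x":26,"y":38,"z":78,"wx":0,"wy":0,"wz":0},{"x":26,"y":38,"z":78,"wx":0,"wy":0,"wz":0}]' -1 30; python3 -c "
from h import *
shift([494.8,330.6,30],27.2)
S=read_camera('scene'); T=read_camera('top')
a=cv2.resize(S[190:340,370:540],None,fx=3,fy=3,interpolation=2)[:,:440]; b=cv2.resize(T[140:240,160:260],None,fx=3.6,fy=3.6,interpolation=2)
k=np.zeros((450,800,3),np.uint8); k[:,:440]=a; k[:360,440:]=b; cv2.imwrite('pics/box1.png',k)"
```

```text
time_s: 6.47
tool_pos: [495.7, 326.2, 108.4]
tool_rot: [-1.571, -0.002, 0.473]
force: [-0.3, -0.9, 0.4]
opening: 93.7
shift x,y,z [ 1.1 78.4  4.4] wy -0.1 yaw 27.13 tcp jig [-74.6 366.8 108.4] F [-0.3 -0.9  0.4] t 6.4667 open 93.7
```

View pics/box1.png

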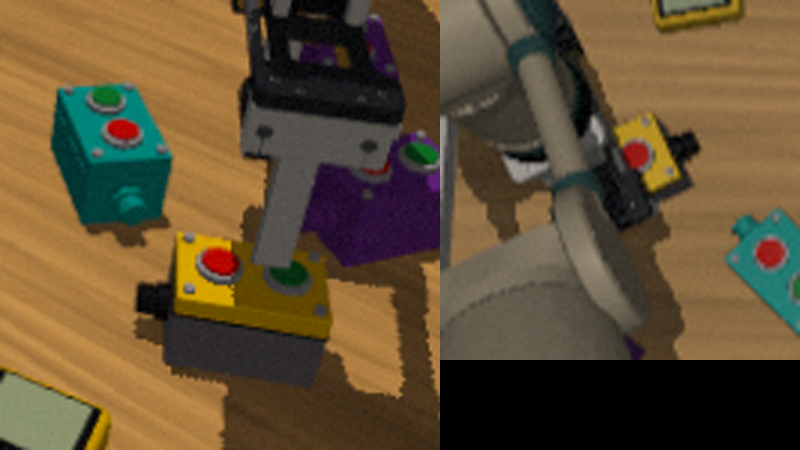

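```bash
python3 -m creep '[{"x":1,"y":10,"z":4,"wx":0,"wy":0,"wz":0},{"x":1,"y":25,"z":4,"wx":0,"wy":0,"wz":0},{"x":1,"y":40,"z":4,"wx":0,"wy":0,"wz":0},{"x":1,"y":55,"z":4,"wx":0,"wy":0,"wz":0},{"x":1,"y":68,"z":4,"wx":0,"wy":0,"wz":0},{"x":1,"y":78,"z":4,"wx":0,"wy":0,"wz":0},{"x":1,"y":78,"z":4,"wx":0,"wy":0,"wz":0},{"x":1,"y":78,"z":4,"wx":0,"wy":0,"wz":0}]' -1 40; python3 -m creep '[{"x":0,"y":0,"z":0,"wx":0,"wy":0,"wz":0},{"x":0,"y":0,"z":0,"wx":0,"wy":0,"wz":0},{"x":0,"y":0,"z":0,"wx":0,"wy":0,"wz":0},{"x":0,"y":0,"z":0,"wx":0,"wy":0,"wz":0},{"x":0,"y":0,"z":0,"wx":0,"wy":0,"wz":0},{"x":0,"y":0,"z":0,"wx":0,"wy":0,"wz":0},{"x":0,"y":0,"z":0,"wx":0,"wy":0,"wz":0},{"x":0,"y":0,"z":0,"wx":0,"wy":0,"wz":0}]' 1 40; python3 -c "
from h import *
shift([494.8,330.6,30],27.2)"
```

```text
time_s: 7.23
tool_pos: [493.5, 330.3, 29.1]
tool_rot: [-1.571, 0.001, 0.474]
force: [0.7, 0.2, -0.1]
opening: 93.9
time_s: 7.9
tool_pos: [494.3, 330.7, 30.0]
tool_rot: [-1.571, -0.002, 0.474]
force: [1.6, -0.0, 2.2]
opening: 59.6
shift x,y,z [ 0.4  0.  -0.3] wy -0.0 yaw 27.16 tcp jig [-76.4 371.2  30. ] F [ 1.6 -0.   2.2] t 7.9 open 59.6
```

```bash
python3 -m creep '[{"x":0,"y":-10,"z":0,"wx":0,"wy":0,"wz":0},{"x":0,"y":-25,"z":0,"wx":0,"wy":0,"wz":0},{"x":0,"y":-40,"z":0,"wx":0,"wy":0,"wz":0},{"x":0,"y":-55,"z":0,"wx":0,"wy":0,"wz":0},{"x":0,"y":-70,"z":0,"wx":0,"wy":0,"wz":0},{"x":0,"y":-85,"z":0,"wx":0,"wy":0,"wz":0},{"x":0,"y":-90,"z":0,"wx":0,"wy":0,"wz":0},{"x":0,"y":-90,"z":0,"wx":0,"wy":0,"wz":0}]' 1 40; python3 -c "
from h import *
shift(j2w([20,-10,120]),-5.4)"
```

```text
time_s: 8.57
tool_pos: [494.1, 330.6, 120.9]
tool_rot: [-1.571, -0.002, 0.474]
force: [0.6, 0.2, -3.5]
opening: 59.9
shift x,y,z [-123.6    0.6 -373.1] wy 32.6 yaw 27.17 tcp jig [-76.7 371.  120.9] F [ 0.6  0.2 -3.5] t 8.5667 open 59.9
```

```bash
python3 -m creep '[{"x":-5,"y":0,"z":-15,"wx":0,"wy":2,"wz":0},{"x":-14,"y":0,"z":-42,"wx":0,"wy":5,"wz":0},{"x":-23,"y":0,"z":-69,"wx":0,"wy":8,"wz":0},{"x":-32,"y":0,"z":-96,"wx":0,"wy":11,"wz":0},{"x":-41,"y":0,"z":-123,"wx":0,"wy":14,"wz":0},{"x":-50,"y":0,"z":-150,"wx":0,"wy":17,"wz":0},{"x":-59,"y":0,"z":-177,"wx":0,"wy":20,"wz":0},{"x":-68,"y":0,"z":-204,"wx":0,"wy":23,"wz":0}]' 1 40; python3 -c "
from h import *
shift(j2w([20,-10,120]),-5.4)"
```

```text
time_s: 9.23
tool_pos: [525.1, 116.4, 118.2]
tool_rot: [-1.571, 0.003, 0.07]
force: [0.0, -0.5, -2.0]
opening: 60.0
shift x,y,z [  17.1   -1.8 -175.8] wy 9.4 yaw 4.02 tcp jig [-25.7 160.7 118.2] F [ 0.  -0.5 -2. ] t 9.2333 open 60.0
```

```bash
python3 -m creep '[{"x":3,"y":0,"z":-27,"wx":0,"wy":2,"wz":0},{"x":6,"y":0,"z":-54,"wx":0,"wy":4,"wz":0},{"x":9,"y":0,"z":-81,"wx":0,"wy":6,"wz":0},{"x":12,"y":0,"z":-108,"wx":0,"wy":8,"wz":0},{"x":15,"y":0,"z":-135,"wx":0,"wy":9.4,"wz":0},{"x":17,"y":0,"z":-160,"wx":0,"wy":9.4,"wz":0},{"x":17,"y":0,"z":-175,"wx":0,"wy":9.4,"wz":0},{"x":17,"y":0,"z":-175,"wx":0,"wy":9.4,"wz":0}]' 1 40; python3 -c "
from h import *
S=read_camera('scene');T=read_camera('top')
shift(j2w([20,-10,46]),-5.4)
cv2.imwrite('pics/box2.png',cv2.resize(S[130:300,190:390],None,fx=3,fy=3,interpolation=2))"
```

```text
time_s: 9.9
tool_pos: [555.5, -58.6, 118.1]
tool_rot: [-1.572, 0.002, -0.094]
force: [0.1, 0.2, -2.6]
opening: 59.4
shift x,y,z [ 0.  72.3 -2.6] wy 0.1 yaw -5.32 tcp jig [ 20.2  -7.5 118.3] F [ 0.3  0.7 -2.8] t 10.0 open 59.5
```

View pics/box2.png

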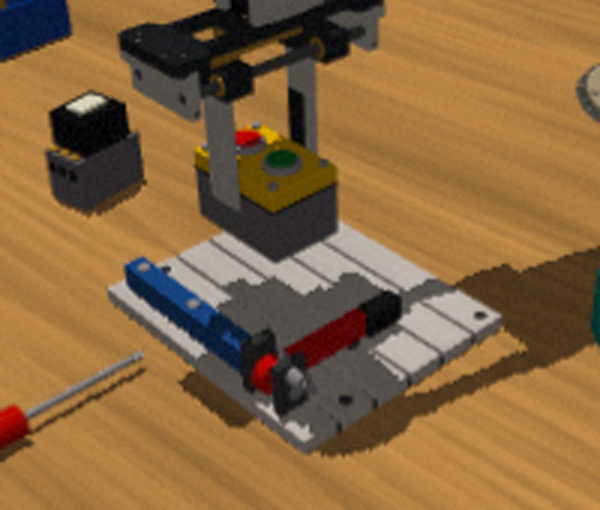

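```bash
python3 -m creep '[{"x":0,"y":10,"z":0,"wx":0,"wy":0,"wz":0},{"x":0,"y":25,"z":0,"wx":0,"wy":0,"wz":0},{"x":0,"y":40,"z":0,"wx":0,"wy":0,"wz":0},{"x":0,"y":55,"z":0,"wx":0,"wy":0,"wz":0},{"x":0,"y":65,"z":0,"wx":0,"wy":0,"wz":0},{"x":0,"y":71,"z":0,"wx":0,"wy":0,"wz":0},{"x":0,"y":73,"z":0,"wx":0,"wy":0,"wz":0},{"x":0,"y":75,"z":0,"wx":0,"wy":0,"wz":0}]' 1 40; python3 -m creep '[{"x":0,"y":0.5,"z":0,"wx":0,"wy":0,"wz":0},{"x":0,"y":0.5,"z":0,"wx":0,"wy":0,"wz":0},{"x":0,"y":1,"z":0,"wx":0,"wy":0,"wz":0},{"x":0,"y":1,"z":0,"wx":0,"wy":0,"wz":0},{"x":0,"y":1.5,"z":0,"wx":0,"wy":0,"wz":0},{"x":0,"y":1.5,"z":0,"wx":0,"wy":0,"wz":0},{"x":0,"y":1.5,"z":0,"wx":0,"wy":0,"wz":0},{"x":0,"y":1.5,"z":0,"wx":0,"wy":0,"wz":0}]' 1 40;  python3 -c "
from h import *
shift(j2w([40,15,42]),-5.4)"
```

```text
time_s: 10.67
tool_pos: [556.1, -55.0, 44.3]
tool_rot: [-1.571, -0.0, -0.091]
force: [0.6, -0.4, -1.6]
opening: 59.6
time_s: 11.33
tool_pos: [556.0, -55.5, 43.0]
tool_rot: [-1.571, -0.0, -0.091]
force: [0.4, 0.4, -2.1]
opening: 60.0
shift x,y,z [18.8  1.  22.5] wy 0.2 yaw -5.24 tcp jig [21.3 -7.6 43. ] F [ 0.4  0.4 -2.1] t 11.3333 open 60.0
```

```bash
python3 -m creep '[{"x":0,"y":0.5,"z":0,"wx":0,"wy":0,"wz":0},{"x":0,"y":0.5,"z":0,"wx":0,"wy":0,"wz":0},{"x":0,"y":1,"z":0,"wx":0,"wy":0,"wz":0},{"x":0,"y":1,"z":0,"wx":0,"wy":0,"wz":0},{"x":0,"y":1.3,"z":0,"wx":0,"wy":0,"wz":0},{"x":0,"y":1.3,"z":0,"wx":0,"wy":0,"wz":0},{"x":0,"y":1.3,"z":0,"wx":0,"wy":0,"wz":0},{"x":0,"y":1.3,"z":0,"wx":0,"wy":0,"wz":0}]' 1 40;  python3 -c "
from h import *
shift(j2w([40,15,42]),-5.4)"
```

```text
time_s: 12.0
tool_pos: [556.0, -55.5, 42.0]
tool_rot: [-1.571, -0.0, -0.091]
force: [-1.8, 0.0, 3.1]
opening: 59.6
shift x,y,z [18.8 -0.  22.5] wy 0.2 yaw -5.24 tcp jig [21.3 -7.5 42. ] F [-1.8  0.   3.1] t 12.0 open 59.6
```

```bash
python3 -m creep '[{"x":3,"y":0,"z":4,"wx":0,"wy":0,"wz":0},{"x":6,"y":0,"z":8,"wx":0,"wy":0,"wz":0},{"x":9,"y":0,"z":12,"wx":0,"wy":0,"wz":0},{"x":12,"y":0,"z":16,"wx":0,"wy":0,"wz":0},{"x":14,"y":0,"z":17,"wx":0,"wy":0,"wz":0},{"x":15,"y":0,"z":17,"wx":0,"wy":0,"wz":0},{"x":16,"y":0,"z":17,"wx":0,"wy":0,"wz":0},{"x":16,"y":0,"z":17,"wx":0,"wy":0,"wz":0}]' 1 40;  python3 -c "
from h import *
shift(j2w([40,15,42]),-5.4);print(sense()['moment'])"
```

```text
time_s: 12.67
tool_pos: [573.1, -39.2, 42.0]
tool_rot: [-1.57, 0.001, -0.091]
force: [-2.0, -0.2, 6.6]
opening: 60.2
shift x,y,z [3.2 0.  4.7] wy 0.2 yaw -5.22 tcp jig [36.8 10.3 42. ] F [-2.  -0.2  6.6] t 12.6667 open 60.2
[-0.14155472  0.47387809 -0.00442486]
```

```bash
python3 -m creep '[{"x":1,"y":0,"z":0,"wx":0,"wy":0,"wz":0},{"x":1.5,"y":0,"z":0,"wx":0,"wy":0,"wz":0},{"x":2,"y":0,"z":0,"wx":0,"wy":0,"wz":0},{"x":2.5,"y":0,"z":0,"wx":0,"wy":0,"wz":0},{"x":3,"y":0,"z":0,"wx":0,"wy":0,"wz":0},{"x":3,"y":0,"z":0,"wx":0,"wy":0,"wz":0},{"x":3,"y":0,"z":0,"wx":0,"wy":0,"wz":0},{"x":3,"y":0,"z":0,"wx":0,"wy":0,"wz":0}]' 1 40;  python3 -c "
from h import *
shift(j2w([40,15,42]),-5.4);print(sense()['moment'])"
```

```text
time_s: 13.33
tool_pos: [575.9, -39.5, 42.0]
tool_rot: [-1.57, 0.001, -0.091]
force: [-3.5, 0.0, 5.5]
opening: 59.8
shift x,y,z [0.4 0.  4.7] wy 0.2 yaw -5.22 tcp jig [39.6 10.3 42. ] F [-3.5  0.   5.5] t 13.3333 open 59.8
[-0.0577001   0.48283081  0.01694294]
```

```bash
python3 -m creep '[{"x":0.5,"y":0,"z":0,"wx":0,"wy":0,"wz":0},{"x":1,"y":0,"z":0,"wx":0,"wy":0,"wz":0},{"x":1.5,"y":0,"z":0,"wx":0,"wy":0,"wz":0},{"x":1.5,"y":0,"z":0,"wx":0,"wy":0,"wz":0},{"x":2,"y":0,"z":0,"wx":0,"wy":0,"wz":0},{"x":2,"y":0,"z":0,"wx":0,"wy":0,"wz":0},{"x":2,"y":0,"z":0,"wx":0,"wy":0,"wz":0},{"x":2,"y":0,"z":0,"wx":0,"wy":0,"wz":0}]' 1 40;  python3 -c "
from h import *
shift(j2w([40,15,42]),-5.4);print(sense()['moment'])"
```

```text
time_s: 14.0
tool_pos: [577.7, -39.7, 42.0]
tool_rot: [-1.57, 0.002, -0.091]
force: [-3.3, -0.5, 6.4]
opening: 59.8
shift x,y,z [-1.4  0.   4.7] wy 0.2 yaw -5.23 tcp jig [41.4 10.3 42. ] F [-3.3 -0.5  6.4] t 14.0 open 59.8
[-0.03602912  0.61472873 -0.01923584]
```

```bash
python3 -m creep '[{"x":0.5,"y":0,"z":0,"wx":0,"wy":0,"wz":0},{"x":1,"y":0,"z":0,"wx":0,"wy":0,"wz":0},{"x":1.5,"y":0,"z":0,"wx":0,"wy":0,"wz":0},{"x":1.5,"y":0,"z":0,"wx":0,"wy":0,"wz":0},{"x":2,"y":0,"z":0,"wx":0,"wy":0,"wz":0},{"x":2,"y":0,"z":0,"wx":0,"wy":0,"wz":0},{"x":2,"y":0,"z":0,"wx":0,"wy":0,"wz":0},{"x":2,"y":0,"z":0,"wx":0,"wy":0,"wz":0}]' 1 40;  python3 -c "
from h import *
shift(j2w([40,15,42]),-5.4);print(sense()['moment'])"
```

```text
time_s: 14.67
tool_pos: [577.9, -39.6, 42.1]
tool_rot: [-1.57, 0.005, -0.092]
force: [-7.1, 0.3, 10.3]
opening: 59.7
shift x,y,z [-1.6  0.1  4.7] wy 0.2 yaw -5.25 tcp jig [41.6 10.3 42.1] F [-7.1  0.3 10.3] t 14.6667 open 59.7
[-0.05066909  1.14844607 -0.21134766]
```

```bash
python3 -m creep '[{"x":0,"y":0,"z":1,"wx":0,"wy":0.1,"wz":-0.1},{"x":0,"y":0,"z":2,"wx":0,"wy":0.2,"wz":-0.2},{"x":0,"y":0,"z":3,"wx":0,"wy":0.3,"wz":-0.3},{"x":0,"y":0,"z":3,"wx":0,"wy":0.3,"wz":-0.3},{"x":0,"y":0,"z":3,"wx":0,"wy":0.3,"wz":-0.3},{"x":0,"y":0,"z":3,"wx":0,"wy":0.3,"wz":-0.3},{"x":0,"y":0,"z":3,"wx":0,"wy":0.3,"wz":-0.3},{"x":0,"y":0,"z":3,"wx":0,"wy":0.3,"wz":-0.3}]' 1 40;  python3 -c "
from h import *
shift(j2w([40,15,42]),-5.4);print(sense()['moment'],sense()['tool_rot'])"
```

```text
time_s: 15.33
tool_pos: [577.9, -38.7, 42.0]
tool_rot: [-1.573, 0.0, -0.095]
force: [-6.8, -4.4, 9.0]
opening: 59.8
shift x,y,z [-1.6  0.   3.7] wy -0.0 yaw -5.45 tcp jig [41.6 11.3 42. ] F [-6.8 -4.4  9. ] t 15.3333 open 59.8
[-0.75915589  1.3141462   0.05311326] [-1.57335083e+00  6.01593278e-06 -9.51059648e-02]
```

```bash
python3 -m creep '[{"x":0.5,"y":0,"z":0.5,"wx":0,"wy":0,"wz":0},{"x":1,"y":0,"z":1,"wx":0.1,"wy":0,"wz":-0.1},{"x":1.5,"y":0,"z":2,"wx":0.2,"wy":0,"wz":-0.2},{"x":1.5,"y":0,"z":2,"wx":0.2,"wy":0,"wz":-0.2},{"x":1.5,"y":0,"z":2,"wx":0.2,"wy":0,"wz":-0.2},{"x":1.5,"y":0,"z":2,"wx":0.2,"wy":0,"wz":-0.2},{"x":1.5,"y":0,"z":2,"wx":0.2,"wy":0,"wz":-0.2},{"x":1.5,"y":0,"z":2,"wx":0.2,"wy":0,"wz":-0.2}]' 1 60;  python3 -c "
from h import *
S=read_camera('scene');T=read_camera('top')
shift(j2w([40,15,42]),-5.4);print(sense()['moment'],sense()['tool_rot'])
a=cv2.resize(S[170:290,220:360],None,fx=3.6,fy=3.6,interpolation=2); b=cv2.resize(T[130:220,290:380],None,fx=3.2,fy=3.2,interpolation=2)
k=np.zeros((432,800,3),np.uint8); k[:,:504]=a; k[:288,504:792]=b; cv2.imwrite('pics/fit.png',k)"
```

```text
time_s: 16.0
tool_pos: [578.1, -37.7, 42.0]
tool_rot: [-1.572, -0.0, -0.095]
force: [-9.4, -6.6, 11.4]
opening: 59.5
shift x,y,z [-1.6 -0.   2.7] wy -0.0 yaw -5.41 tcp jig [41.6 12.3 42. ] F [-9.2 -7.  12. ] t 16.1 open 59.4
[-1.32895273  1.86340252 -0.01157259] [-1.57163950e+00 -4.99756483e-04 -9.44737919e-02]
```

View pics/fit.png

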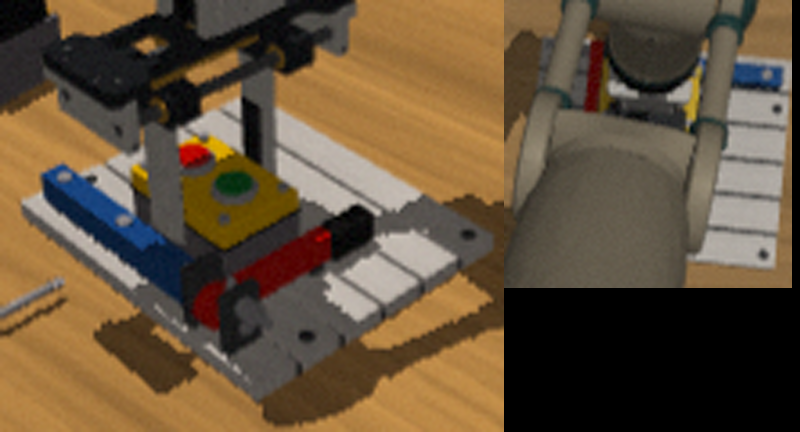

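The box sits on the plate between fence and stop, and the scene view shows no visible gap. The TCP still crept 1 mm in jig y on the last push, so I'll ease the down force and push further towards the stop to tell friction from contact.

```bash
python3 -m creep '[{"x":0,"y":-0.5,"z":0.5,"wx":0,"wy":0,"wz":0},{"x":0,"y":-1,"z":1,"wx":0,"wy":0,"wz":0},{"x":0,"y":-1,"z":1.5,"wx":0,"wy":0,"wz":0},{"x":0,"y":-1,"z":2,"wx":0,"wy":0,"wz":0},{"x":0,"y":-1,"z":2.5,"wx":0,"wy":0,"wz":0},{"x":0,"y":-1,"z":3,"wx":0,"wy":0,"wz":0},{"x":0,"y":-1,"z":3,"wx":0,"wy":0,"wz":0},{"x":0,"y":-1,"z":3,"wx":0,"wy":0,"wz":0}]' 1 60;  python3 -c "
from h import *
shift(j2w([40,15,42]),-5.4);print(sense()['moment'],sense()['tool_rot'])"
```

```text
time_s: 16.77
tool_pos: [578.3, -35.6, 42.0]
tool_rot: [-1.573, -0.0, -0.094]
force: [-9.1, -9.8, 4.8]
opening: 59.7
shift x,y,z [-1.6  0.   0.6] wy 0.0 yaw -5.4 tcp jig [41.6 14.4 42. ] F [-9.1 -9.8  4.8] t 16.7667 open 59.7
[-1.75082612  1.64753843 -0.07226499] [-1.57314020e+00 -5.18268084e-05 -9.41960497e-02]
```

```bash
python3 -m creep '[{"x":0,"y":0,"z":0.5,"wx":0,"wy":0,"wz":0},{"x":0,"y":0,"z":1,"wx":0,"wy":0,"wz":0},{"x":0,"y":0,"z":1.5,"wx":0,"wy":0,"wz":0},{"x":0,"y":0,"z":2,"wx":0,"wy":0,"wz":0},{"x":0,"y":0,"z":2,"wx":0.1,"wy":0,"wz":0},{"x":0,"y":0,"z":2,"wx":0.1,"wy":0,"wz":0},{"x":0,"y":0,"z":2,"wx":0.1,"wy":0,"wz":0},{"x":0,"y":0,"z":2,"wx":0.1,"wy":0,"wz":0}]' 1 60;  python3 -c "
from h import *
shift(j2w([40,15,42]),-5.4);print(sense()['moment'],sense()['tool_rot'])"
```

```text
time_s: 17.43
tool_pos: [578.3, -35.5, 42.2]
tool_rot: [-1.574, -0.0, -0.094]
force: [-9.2, -13.9, 5.8]
opening: 59.4
shift x,y,z [-1.6  0.2  0.5] wy 0.0 yaw -5.36 tcp jig [41.6 14.5 42.2] F [ -9.2 -13.9   5.8] t 17.4333 open 59.4
[-2.62449041  1.78804854 -0.1757599 ] [-1.57448899e+00 -3.50323109e-05 -9.35670290e-02]
```

```bash
python3 -m creep '[{"x":0.5,"y":0.3,"z":0,"wx":0.1,"wy":0,"wz":0},{"x":1,"y":0.5,"z":0,"wx":0.2,"wy":0.1,"wz":-0.1},{"x":1.5,"y":0.5,"z":0,"wx":0.3,"wy":0.1,"wz":-0.2},{"x":2,"y":0.5,"z":0,"wx":0.3,"wy":0.1,"wz":-0.2},{"x":2,"y":0.5,"z":0,"wx":0.3,"wy":0.1,"wz":-0.2},{"x":2,"y":0.5,"z":0,"wx":0.3,"wy":0.1,"wz":-0.2},{"x":2,"y":0.5,"z":0,"wx":0.3,"wy":0.1,"wz":-0.2},{"x":2,"y":0.5,"z":0,"wx":0.3,"wy":0.1,"wz":-0.2}]' 1 60;  python3 -c "
from h import *
S=read_camera('scene')
shift(j2w([40,15,42]),-5.4);print(sense()['moment'],sense()['tool_rot'])
cv2.imwrite('pics/fit2.png',cv2.resize(S[190:280,235:335],None,fx=6,fy=6,interpolation=2))"
```

```text
time_s: 18.1
tool_pos: [578.3, -35.5, 42.0]
tool_rot: [-1.57, 0.0, -0.094]
force: [-13.4, -13.4, 11.3]
opening: 59.5
shift x,y,z [-1.6 -0.   0.6] wy -0.0 yaw -5.41 tcp jig [41.6 14.4 42. ] F [-13.1 -13.1  10.8] t 18.15 open 59.6
[-2.62453434  2.52687636 -0.04861222] [-1.56959261e+00  5.89803171e-05 -9.44558346e-02]
```

View pics/fit2.png

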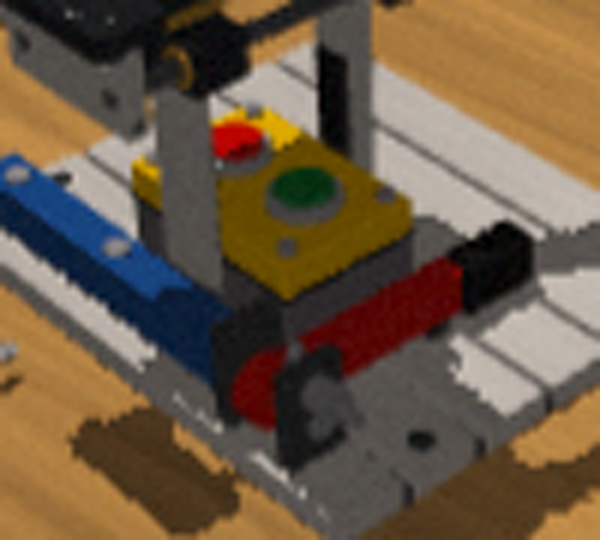

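The box is in the corner. It didn't move under the last extra 2 mm of push, it is square to within about 0.001 rad, and about 13 N bears on each face. I'm handing it in while holding.

```bash
python3 -c "
from h import *
print(job_done()); shift(j2w([40,15,42]),-5.4)"
```

```text
the job is handed in; nothing more can be done
None
the job is handed in; nothing more can be done
```

I swung the red stop down until it was level, and the yellow-lidded box is now held pressed into the corner of the jig. The job was handed in at about 18 s with the grip still on, and no verdict was reported.

- **Stop:** it looks level in the picture, and the fingertip pressing on it came to rest at z = 38.9 mm, which matches the height of the level bar. The click itself has no sensor. This was checked before the box was placed.
- **Box:** I gripped it across its 60 mm width and set it on the plate with the gland pointing away from the stop. I then slid it against the fence and the stop in turn. One early push looked like contact with the stop but was only friction, so I eased the down force and pushed on until it stopped moving.
- **Last checks:**
  - The tool pushes about 13 N towards each face and 11 N down.
  - It no longer moved under a further 2 mm of commanded push in either direction.
  - The turning moment about vertical was close to zero.
  - The tool was upright within about 0.001 rad and in line with the measured jig yaw of -5.4°.
  - The tool stood at (41.6, 14.4) mm in jig axes against the nominal (40, 15). That is within the 2 mm calibration error.
- **Not checked:** the last picture shows no visible gap, but the bottom of the box's plain end is hidden behind the stop. Contact there rests on the force readings. I did not touch the contactor, meter, screwdriver or look-alikes, and took no final measurement of them.

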